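Call the blue order at the shaved-ice counter

TASK

The blue-syrup order is ready: gently press the blue call button fully down with your fingertips and let it come back up, then ring the counter bell by gently pressing its brass plunger fully down. Finish with your hand lifted about 10 cm or more clear of the bell. Leave the red and green buttons, the glass bowl and the syrup bottle untouched, and do not pick up or shove the blue button or the bell.

Things in the scene. Friction and masses are not known exactly. Their poses are not given: they have to be found in the camera images.
- blue_puck: White square call-button case, blue cap, loose on the counter: 60 x 60 x 18 mm, about 0.12 kg. Origin: centre of its underside; z up.
- blue_button (a joint): Travel of the blue cap, m: 0 = up, 0.006 = fully down. Spring: starts to move at 2 N, is fully down at 5 N, comes back up by itself; it counts as pressed beyond 0.004 (4 N).
- blue_top (a point): Centre of the top face of the blue cap, a flat round plastic disc 42 mm across. Unpressed it is 28 mm above the counter, 10 mm above its case; moves down with the cap.
- red_puck: White square call-button case, red cap, loose on the counter: 60 x 60 x 18 mm, about 0.12 kg. Origin: centre of its underside; z up.
- red_button (a joint): Travel of the red cap, m: 0 = up, 0.006 = fully down. Spring: starts to move at 2 N, is fully down at 5 N, comes back up by itself; it counts as pressed beyond 0.004 (4 N).
- red_top (a point): Centre of the top face of the red cap, a flat round plastic disc 42 mm across. Unpressed it is 28 mm above the counter, 10 mm above its case; moves down with the cap.
- green_puck: White square call-button case, green cap, loose on the counter: 60 x 60 x 18 mm, about 0.12 kg. Origin: centre of its underside; z up.
- green_button (a joint): Travel of the green cap, m: 0 = up, 0.006 = fully down. Spring: starts to move at 2 N, is fully down at 5 N, comes back up by itself; it counts as pressed beyond 0.004 (4 N).
- green_top (a point): Centre of the top face of the green cap, a flat round plastic disc 42 mm across. Unpressed it is 28 mm above the counter, 10 mm above its case; moves down with the cap.
- bell: Steel counter bell, loose on the counter: black round foot 88 mm across, polished dome 82 mm across up to 47 mm high, 0.2 to 0.42 kg. Origin: centre of its underside; z up.
- bell_plunger (a joint): Travel of the bell's plunger, m: 0 = up, 0.006 = fully down. Spring: starts to move at 2 N, is fully down at 5 N, comes back up by itself; it rings beyond 0.004 (4 N).
- bell_top (a point): Centre of the top of the bell's brass plunger, a flat round disc 24 mm across and 6 mm thick above the middle of the dome. Unpressed it is 62 mm above the counter; moves down with the plunger.
- bowl: Clear glass dessert bowl, empty, loose: 110 mm across the rim, 50 mm high. Origin: centre of its underside. To be left alone.
- syrup: Blue syrup bottle with a white cap, loose: 64 mm across, 160 mm tall. Origin: centre of its underside. To be left alone.
There are look-alikes about, which are no part of the job. What is shaped like the red_puck but black or pink is not meant. Leave any turquoise look-alike of the green_puck alone.

How it is judged:
By the outcome, as a careful person would: the job done as asked, in the order asked, and still so for the second after the job is handed in, with the robot touching nothing.
It also fails if it takes over 48 s, if anything falls off the work surface, if the arm or the gripper's body presses on something with over 40 N, if the wrist force passes 120 N, or if a joint passes its speed limit or range.

ROBOT

A 6-joint arm with a two-finger parallel gripper is mounted at the origin on the work surface. World frame = base frame: x ahead of the robot, y to its left, z up, the work surface at z = 0. Lengths are in m, angles in rad, forces in N, time in s.
With the tool pointing down it reaches from about 0.425 to 0.95 m from the base axis. Payload 3.5 kg.
Tool frame: the origin (TCP) lies midway between the tips of the shut fingers; the grasp point (between the pads) lies 19 mm behind it; z points along the fingers, y is the line along which they close (so a half turn about z gives the same grasp; the last joint's range is limited). The gripper opens to 85 mm and grips with 20 to 120 N. Pads are 22 mm wide; open, the fingers measure 114 mm over their backs; the gripper's body (76 mm by 85 mm) begins 54 mm behind the grasp point. The pads swing forward as they close: fully open they stand 13 mm farther back than shut.
Start: joints at [-1.337, 0.286, 1.577, -0, 1.279, -0.15], TCP at [0.253, -0.626, 0.231] pointing down, gripper open.
Joint ranges: [-2.77, 2.77], [-0.9, 2.22], [0.21, 2.48], [-1.53, 4.67], [0.24, 2.81], [-2.84, 2.84]. Speed limits (rad/s): [2.79, 2.79, 3.14, 3.14, 3.14, 3.14].

INTERFACE

Orientations are given as a unit quaternion [x, y, z, w].
In Python, from plant import get_state, read_camera, ctrl gives the robot as it stands.
- The arm moves only by the shell command python3 -m crank 'ROWS' [FORCE]. ROWS is JSON, a list of rows, each a list of 3 entries, a list of its own where there are three numbers: the shift along the tool's x, y, z in mm, then the turn about the tool's z in degrees, then the closure in counts, from 0 (fully open) to 255 (shut). In form: [[[tx, ty, tz], yaw, claw], ...]. A call has 1 to 10 rows; each row is the pose to reach, as a shift and turn from the pose commanded when the call began, along the tool's axes at that moment; what a row does not reach only later rows make up. A row lasts 1/10 s, in which the tool goes at most 50 mm and 8.59 degrees, less where a joint would pass 70% of its speed; a pose out of reach is approached as far as the arm can. A call with a gripper value outside its range is refused whole. The fingers move at their own pace and stop on an object; FORCE is the grip in N (left out, the last holds). Time passes only in rows, so rows that repeat a pose let the fingers close. It gives the time, the measured TCP pose, the force, the opening and the grip force at its end, in the units of the state.
- get_state(): the state, without advancing time (a new reading comes with each control period).
- read_camera(name): name is "scene" or "side" or "wrist"; returns a dict with "frame" (384x512x3 uint8, blue, green, red), "range_z" (384x512 float32, m along the optical axis (not along the pixel's ray), 0 where there is no reading), "vfov" (degrees; the focal length in pixels is half the picture's height over the tangent of half this angle, whatever the lens; pixels are square), "cx", "cy" (the principal point, pixels), "k1" (the pictures are not rectified: a ray, as slopes to the right and down, at radius r is drawn at 1 + k1 r^2 times it, then the intrinsics apply), "origin" and "orientation" of the camera in the world. Camera axes: x right, y down, z forward; pixel columns grow to the right and rows downward; lengths in m; the calibration is good to about 2 mm. A picture is of the moment at which its call begins.
- ctrl.sign_off(): hands the job in; it is judged then, once.
The state is a dict: "time": time; "qpos": joint angles; "dq": joint speeds; "joint_efforts": joint torques, N m; "eef_pos": TCP position; "tcp_rot": TCP orientation; "contact_force": force on the tool from outside, world axes, zero at the start; "wrist_torque": the same for the moment, N m; "opening": opening from 0.0 (shut) to 1.0 (fully open); "finger_force": force on a finger pad.
Only numpy, scipy, OpenCV 4.12 (cv2) and the standard library are available. Lean on these libraries where they do the work, as an engineer would, in place of code of your own. Each camera call takes 0.05 s, during which the arm holds its last target. There are 200 camera calls.

## Working session

There is one attempt and no reset: what is moved stays moved. The work goes in short steps, Python scripts to look and compute and a shell command to move; the robot and the scene stay as the last step left them, time stands still between calls to the robot, and variables do not carry over. Pictures are saved under pics/ and viewed, at most 10 in all, crops included, and the job is handed in when it is done.

```bash
mkdir -p pics; cat > h.py <<'E'
import numpy as np, cv2
from scipy.spatial.transform import Rotation as R
from plant import get_state, read_camera, ctrl
def K(c):
    f=192/np.tan(np.radians(c["vfov"])/2); return f
def ray(c,u,v):
    f=K(c); d=np.array([(u-c["cx"])/f,(v-c["cy"])/f]); s=d.copy()
    for _ in range(30): s=d/(1+c["k1"]*(s@s))
    return R.from_quat(c["orientation"]).apply([s[0],s[1],1.0])
def onz(c,u,v,z):
    d=ray(c,u,v); o=np.array(c["origin"]); return o+d*(z-o[2])/d[2]
def deep(c,u,v):
    return np.array(c["origin"])+ray(c,u,v)*c["range_z"][int(round(v)),int(round(u))]
E
python3 - <<'E'
from h import *
import pickle
d={n:read_camera(n) for n in("scene","side")}
pickle.dump(d,open("c0.pkl","wb"))
for n,c in d.items():
    print(n,c["origin"],c["orientation"],c["vfov"],c["k1"])
cv2.imwrite("pics/a_scene.png",cv2.resize(d["scene"]["frame"],(800,600)))
cv2.imwrite("pics/a_side.png",d["side"]["frame"])
print(get_state())
E
```

```text
scene [1.16912031 0.05091001 1.11441931] [ 0.65739418  0.69997177 -0.2068757  -0.18728282] 45.503164408103586 0.0427459646926527
side [0.33600204 0.90066509 1.03948882] [-0.1067696   0.92268179 -0.36842387  0.03901819] 48.93246114174609 -0.15100539260019272
{'time': 0.1, 'qpos': array([-1.33702197e+00,  2.87125913e-01,  1.57802903e+00, -1.95861328e-05,
        1.27861436e+00, -1.49982038e-01]), 'dq': array([-0.00137518, -0.00075893, -0.00443575, -0.00042573, -0.00079896,
        0.00054622]), 'joint_efforts': array([ 5.83145975e-04, -4.07294369e+01, -2.93697792e+01, -1.55569624e-04,
        3.40345301e-03,  3.36701376e-06]), 'eef_pos': array([ 0.25261864, -0.62530242,  0.23005379]), 'tcp_rot': array([ 9.81646668e-01,  1.90705622e-01, -5.49499684e-05, -1.08697637e-03]), 'contact_force': array([-0.53213237,  0.44939819,  0.30477158]), 'wrist_torque': array([ 0.00819024, -0.02958411,  0.03297603]), 'finger_force': 0.0, 'opening': 0.9967121906400226}
```

View pics/a_scene.png

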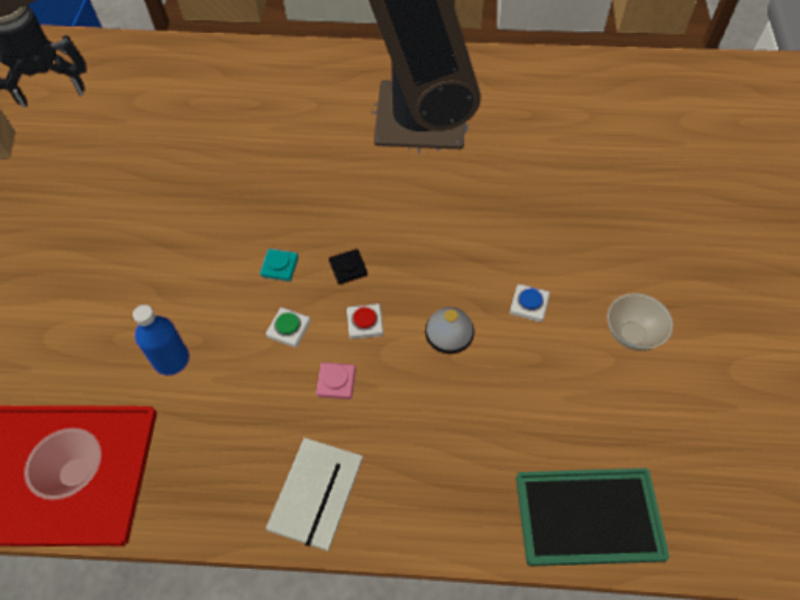

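View pics/a_side.png

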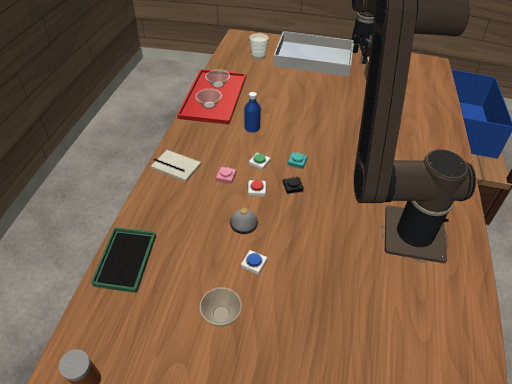

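The scene view (800x600) shows the blue-capped white case at (531,299) and the bell at (450,328), with its plunger at (451,315). The bowl is at (640,322).

Things that could be mistaken for the blue button:
- red (365,318)
- green (288,323)
- turquoise (280,263)
- black (348,266)
- pink (336,380)
- blue bottle (165,345)

I choose the blue cap at (531,299). There is only one bell.

```bash
python3 - <<'E'
from h import *
import pickle
d=pickle.load(open("c0.pkl","rb"))
def blob(c,lo,hi,box):
    h=cv2.cvtColor(c["frame"],cv2.COLOR_BGR2HSV); m=cv2.inRange(h,lo,hi)
    x0,y0,x1,y1=box; k=np.zeros_like(m); k[y0:y1,x0:x1]=m[y0:y1,x0:x1]
    n,l,s,ce=cv2.connectedComponentsWithStats(k); i=1+np.argmax(s[1:,4]); return ce[i],s[i,4]
bl=((100,120,60),(130,255,255)); br=((15,110,90),(35,255,255))
for n,b1,b2 in(("scene",(320,175,360,210),(278,194,300,208)),("side",(238,248,272,275),(232,203,256,216))):
    c=d[n]
    for nm,col,b,z in(("blue",bl,b1,.028),("plunger",br,b2,.062)):
        (u,v),a=blob(c,*col,b); print(n,nm,u,v,a,onz(c,u,v,z),deep(c,u,v))
s=d["scene"]["frame"][160:235,260:440]; s2=d["side"]["frame"][190:285,210:290]
cv2.imwrite("pics/b.png",np.hstack([cv2.resize(s,None,fx=2.8,fy=2.8,interpolation=2)[:210],cv2.resize(s2,(240,210))]))
# bowl & others rough
for nm,u,v in(("bowl",640,335),("red",365,318),("bottle",170,365)): print(nm,onz(d["scene"],u*.64,v*.64,.02))
st=get_state(); print(R.from_quat(st["tcp_rot"]).as_matrix().round(3))
E
```

```text
scene blue 339.3841059602649 191.0 151 [0.47802203 0.22037694 0.028     ] [0.47691966 0.22064726 0.02626706]
scene plunger 289.71794871794873 195.64102564102564 78 [0.52235859 0.08170117 0.062     ] [ 0.48191067  0.08362682 -0.0038174 ]
side blue 253.66666666666666 259.4492753623188 138 [0.47453721 0.22621654 0.028     ] [0.47443933 0.22669306 0.02871465]
side plunger 243.5 210.0 38 [0.54018589 0.07879242 0.062     ] [0.54043933 0.07777227 0.06078669]
bowl [0.5367128  0.40828646 0.02      ]
red [ 0.53141805 -0.07156114  0.02      ]
bottle [ 0.64346108 -0.39411527  0.02      ]
[[ 0.927  0.374 -0.001]
 [ 0.374 -0.927  0.002]
 [ 0.    -0.002 -1.   ]]
```

View pics/b.png

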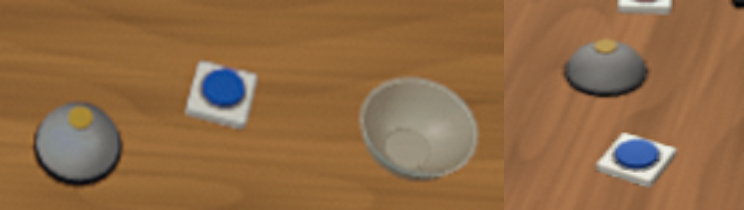

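```bash
python3 -m crank '[[[351,-263,0],0,255],[[351,-263,0],0,255],[[351,-263,0],0,255],[[351,-263,0],0,255],[[351,-263,0],0,255],[[351,-263,0],0,255],[[351,-263,0],0,255],[[351,-263,0],0,255],[[351,-263,0],0,255],[[351,-263,0],0,255]]' 20
```

```text
time: 1.1
eef_pos: [0.4812, -0.2465, 0.2309]
tcp_rot: [0.981, 0.194, 0.0, -0.001]
contact_force: [-0.6, -0.1, -0.3]
opening: -0.001
finger_force: 0.0
```

```bash
python3 -m crank '[[[171,-437,60],0,255],[[171,-437,60],0,255],[[171,-437,60],0,255],[[171,-437,60],0,255],[[171,-437,60],0,255],[[171,-437,60],0,255],[[171,-437,60],0,255],[[171,-437,60],0,255],[[171,-437,60],0,255],[[171,-437,60],0,255]]' && python3 -m crank '[[[0,0,0],0,255],[[0,0,0],0,255],[[0,0,0],0,255]]' && python3 - <<'E'
from h import *
import pickle
c=read_camera("wrist"); pickle.dump(c,open("w1.pkl","wb")); cv2.imwrite("pics/w1.png",c["frame"])
print(c["origin"],get_state()["eef_pos"],R.from_quat(get_state()["tcp_rot"]).as_matrix().round(3))
m=cv2.inRange(cv2.cvtColor(c["frame"],cv2.COLOR_BGR2HSV),(100,120,60),(130,255,255))
n,l,s,ce=cv2.connectedComponentsWithStats(m)
for i in range(1,n):
    if s[i,4]>100: print(s[i],ce[i],onz(c,*ce[i],.028),deep(c,*ce[i]))
E
```

```text
time: 2.1
eef_pos: [0.4738, 0.2211, 0.1704]
tcp_rot: [0.981, 0.192, -0.001, -0.0]
contact_force: [0.4, -1.1, 0.4]
opening: 0.005
finger_force: 0.0
time: 2.4
eef_pos: [0.475, 0.2173, 0.1713]
tcp_rot: [0.982, 0.19, -0.0, 0.0]
contact_force: [0.4, 1.4, 0.1]
opening: 0.001
finger_force: 0.0
[0.54641402 0.24753123 0.31357937] [0.4750593  0.21727426 0.17144203] [[ 0.928  0.373  0.   ]
 [ 0.373 -0.928 -0.   ]
 [ 0.     0.    -1.   ]]
[ 225  154   46   46 1683] [247.72905526 176.29827689] [0.4743804  0.22346698 0.028     ] [0.47448247 0.22350108 0.02840468]
```

View pics/w1.png

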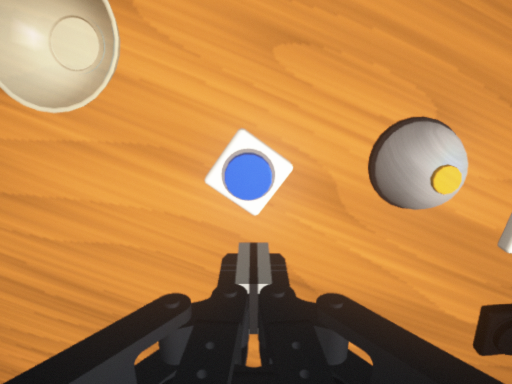

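The wrist view shows the blue cap at (248,176), the plunger at (447,180) and the bowl at the upper left. The cap works out to (0.474, 0.2235, 0.028), which agrees with the scene and side cameras.

```bash
python3 - <<'E'
from h import *
import pickle
c=pickle.load(open("w1.pkl","rb"))
m=cv2.inRange(cv2.cvtColor(c["frame"],cv2.COLOR_BGR2HSV),(18,150,150),(35,255,255)); k=np.zeros_like(m); k[155:205,420:475]=m[155:205,420:475]
n,l,s,ce=cv2.connectedComponentsWithStats(k); i=1+np.argmax(s[1:,4])
print(s[i],ce[i],onz(c,*ce[i],.062),deep(c,*ce[i]))
E
python3 -m crank '[[[2,-6,40],0,255],[[2,-6,80],0,255],[[2,-6,110],0,255],[[2,-6,125],0,255],[[2,-6,133],0,255],[[2,-6,137],0,255],[[2,-6,139],0,255],[[2,-6,139],0,255]]'
```

```text
[433 165  28  29 629] [446.22893482 179.16216216] [0.53898992 0.08185597 0.062     ] [0.53896751 0.08135583 0.06124052]
time: 3.25
eef_pos: [0.4753, 0.2252, 0.0335]
tcp_rot: [0.982, 0.191, 0.001, -0.0]
contact_force: [0.2, -0.1, -0.5]
opening: -0.0
finger_force: 0.0
```

```bash
python3 -m crank '[[[0,0,3],0,255],[[0,0,5],0,255],[[0,0,6],0,255],[[0,0,7],0,255],[[0,0,8],0,255],[[0,0,9],0,255],[[0,0,9],0,255]]'
```

```text
time: 3.95
eef_pos: [0.4749, 0.2252, 0.0237]
tcp_rot: [0.982, 0.191, 0.001, -0.0]
contact_force: [0.5, 0.2, 3.5]
opening: 0.002
finger_force: 2.0
```

```bash
python3 -m crank '[[[0,0,1],0,255],[[0,0,2],0,255],[[0,0,2],0,255],[[0,0,2],0,255]]'
```

```text
time: 4.35
eef_pos: [0.4749, 0.2252, 0.0221]
tcp_rot: [0.982, 0.191, 0.001, -0.0]
contact_force: [-0.7, 0.5, 7.3]
opening: -0.002
finger_force: 3.5
```

```bash
python3 -m crank '[[[0,0,-5],0,255],[[0,0,-20],0,255],[[0,0,-60],0,255],[[0,0,-110],0,255],[[6,157,-110],0,255],[[6,157,-110],0,255],[[6,157,-110],0,255],[[6,157,-110],0,255],[[6,157,-110],0,255],[[6,157,-110],0,255]]'; python3 - <<'E'
from h import *
c=read_camera("wrist"); cv2.imwrite("pics/w2.png",c["frame"])
print(get_state()["eef_pos"])
h=cv2.cvtColor(c["frame"],cv2.COLOR_BGR2HSV)
for col,z in((((18,150,150),(35,255,255)),.062),(((100,120,60),(130,255,255)),.028)):
    n,l,s,ce=cv2.connectedComponentsWithStats(cv2.inRange(h,*col))
    for i in range(1,n):
        if s[i,4]>250: print(s[i],ce[i],onz(c,*ce[i],z),deep(c,*ce[i]))
E
```

```text
time: 5.35
eef_pos: [0.5375, 0.0824, 0.1308]
tcp_rot: [0.982, 0.191, -0.001, -0.0]
contact_force: [0.8, 1.3, -0.0]
opening: 0.002
finger_force: 0.0
[0.53745049 0.0828093  0.13081881]
[242 190  34  33 879] [258.51535836 205.78270762] [0.53953374 0.08079205 0.062     ] [0.53931298 0.08069155 0.06133129]
[  32  173   56   51 2231] [ 59.69699686 197.88211564] [0.47624238 0.22084348 0.028     ] [0.47641336 0.22070412 0.02831507]
```

View pics/w2.png

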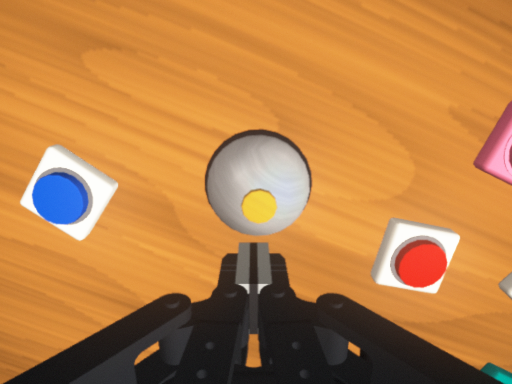

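The wrist view shows the plunger at (258,206), and the blue cap at (60,198) is back up and in place. Next I press the bell.

```bash
python3 -m crank '[[[1,2,30],0,255],[[1,2,50],0,255],[[1,2,58],0,255],[[1,2,62],0,255],[[1,2,64],0,255],[[1,2,64],0,255]]'
```

```text
time: 6.0
eef_pos: [0.5408, 0.0805, 0.0681]
tcp_rot: [0.982, 0.191, 0.001, 0.0]
contact_force: [-0.2, 0.1, 0.3]
opening: -0.003
finger_force: 0.0
```

```bash
python3 -m crank '[[[0,0,4],0,255],[[0,0,6],0,255],[[0,0,7],0,255],[[0,0,8],0,255],[[0,0,9],0,255],[[0,0,10],0,255],[[0,0,11],0,255],[[0,0,11],0,255]]'
```

```text
time: 6.8
eef_pos: [0.5408, 0.0801, 0.0567]
tcp_rot: [0.982, 0.191, 0.001, 0.0]
contact_force: [-0.3, 0.0, 5.0]
opening: -0.002
finger_force: 2.3
```

```bash
python3 -m crank '[[[0,0,1],0,255],[[0,0,2],0,255],[[0,0,2],0,255],[[0,0,2],0,255]]'
```

```text
time: 7.2
eef_pos: [0.541, 0.0802, 0.056]
tcp_rot: [0.982, 0.191, 0.0, 0.0]
contact_force: [-3.6, 1.2, 11.8]
opening: 0.001
finger_force: 5.6
```

Fully down: the force is 11.8 N and the travel has stopped. Next I lift clear.

```bash
python3 -m crank '[[[0,0,-5],0,255],[[0,0,-20],0,255],[[0,0,-60],0,255],[[0,0,-110],0,255],[[0,0,-150],0,255],[[0,0,-160],0,255],[[0,0,-160],0,255],[[0,0,-160],0,255],[[0,0,-160],0,255]]'; python3 - <<'E'
from h import *
c=read_camera("wrist"); print(get_state()["eef_pos"])
h=cv2.cvtColor(c["frame"],cv2.COLOR_BGR2HSV)
for col,z in((((18,150,150),(35,255,255)),.062),(((100,120,60),(130,255,255)),.028)):
    n,l,s,ce=cv2.connectedComponentsWithStats(cv2.inRange(h,*col))
    for i in range(1,n):
        if s[i,4]>250: print(s[i],onz(c,*ce[i],z),deep(c,*ce[i]))
E
```

```text
time: 8.1
eef_pos: [0.5387, 0.0802, 0.2114]
tcp_rot: [0.982, 0.191, -0.003, -0.001]
contact_force: [-0.3, -0.7, -0.9]
opening: 0.002
finger_force: 0.0
[0.53885849 0.08017958 0.21152508]
[242 163  26  25 488] [0.53919404 0.08067907 0.062     ] [0.5388363  0.08053086 0.06054545]
[  79  153   43   40 1341] [0.47547801 0.22132361 0.028     ] [0.47571895 0.22112611 0.02857905]
```

Bell unmoved and the hand is 15 cm clear; handing in.

```bash
python3 -c "from plant import ctrl; print(ctrl.sign_off())"
```

```text
the job is handed in; nothing more can be done
None
```

I pressed the blue button fully down (7 N) and it came back up, then pressed the bell's plunger fully down (12 N); I handed the job in with the hand about 15 cm above the bell, having touched nothing else.

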